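# Stop the coasting sample-divider wheel at its slot and pin it

### The job

The turntable wheel of the sample divider is coasting. Slow it with a light touch on its flat top so that it comes to rest with its hole under the slot of the fixed guide arm; do not let it come to rest anywhere else, and never strike it or press it hard (stay under 15 N). Once it stands still there, take the locking pin from its stand, put it down through the slot into the hole until its head sits flat on the guide arm, let go, and leave the jar, beaker and brush where they are.

Things in the scene. Friction and masses are not known exactly. Their poses are not given: they have to be found in the camera images.
- housing: Fixed green housing, 250 x 230 x 38 mm box. Origin on the bench under the wheel's axis. Its +x points level from the axis to the guide post (30 x 44 mm, 131 to 161 mm from the axis), from which a steel guide arm (44 mm wide, 12 mm thick, underside 87 mm, top 99 mm above the bench) reaches back over the wheel's rim to 83 mm from the axis.
- slot (a point): Centre of the slot through the guide arm, at the arm's top face (99 mm above the bench), 100 mm from the wheel's axis along the housing's +x. The slot is 18 mm long along housing x (radial), 14 mm wide along housing y and 12 mm deep, straight walls; axes as the housing.
- hole (a point): Centre of the wheel's only hole, at its top face, 100 mm from the axis; it turns with the wheel. The hole goes right through the 22 mm wheel and measures 24 mm radially by 17 mm along the rim. A dark line 3 mm wide on the top plate runs from the cap towards the hole. The wheel is aligned when this point lies under slot.
- pin: Steel locking pin, 0.10 to 0.17 kg, upright in its stand. Origin at the centre of its lower tip, z up along it. Shaft 12 mm diameter up to 45 mm, its lowest 7 mm tapering to 5 mm diameter; then a cylindrical head 20 mm in diameter from 45 to 83 mm, to be gripped. Fully home, the head's underside rests on the guide arm and the tip stands 21 mm deep in the wheel's hole.
- shoulder (a point): Centre of the underside of the pin's head, 45 mm above its tip.
- stand: Grey plastic block 56 x 56 x 55 mm standing firmly on the bench, left or right of the divider, origin at the centre of its underside; the pin stands in a 17 mm hole in its middle with the underside of the head on its top face, the whole head above it.
- jar: Bystander: closed jar 64 mm across, 85 mm tall, origin under its centre.
- beaker: Bystander: open glass beaker 68 mm across, 80 mm tall, origin under its centre.
- brush: Bystander: hand brush lying on the bench, origin at its middle.
- wheel: The wheel: bare metal disc, about 7 kg (inertia about 0.05 kg m2), 236 mm across, 22 mm thick, turning about a vertical axis. Origin: centre of the disc's upper face at rim level, 75 mm above the bench; +x points to its hole. It carries a smaller round top plate (plate). It coasts counter-clockwise seen from above.
- touch (a point): Centre of the flat top of the wheel's round top plate (160 mm across), on the axis, 83 mm above the bench. The plate turns with the wheel and is sprung: it sinks 1 mm for each 1.5 N (10 mm at most), and comes back. In its middle a cap 36 mm across, 7 mm high; six flush dark pads 36 mm from the axis; smooth free band from 50 to 78 mm from the axis. Fingertip friction unknown, about 0.5 to 1.3.
- drive (a joint): Drive shaft inside the divider, rad: in the first 4 s its last burst runs out from a large negative value to about 0, where it stays, bringing the wheel to 2.5 to 4.3 rad/s through a weak fluid coupling. From then on the wheel coasts: untouched it loses about 1.6 percent of its speed plus 0.04 rad/s each second, and runs on past the task's end. Once stopped it stays until pushed.

How it is judged:
By the outcome, as a careful person would: the job done as asked, in the order asked, and still so for the second after the job is handed in, with the robot touching nothing.
It also fails if it takes over 72 s, if anything falls off the work surface, if the arm or the gripper's body presses on something with over 40 N, if the wrist force passes 120 N, or if a joint passes its speed limit or range.

### The arm

A 6-joint arm with a two-finger parallel gripper is mounted at the origin on the work surface. World frame = base frame: x ahead of the robot, y to its left, z up, the work surface at z = 0. Lengths are in m, angles in rad, forces in N, time in s.
With the tool pointing down it reaches from about 0.3 to 0.775 m from the base axis. Payload 14.6 kg.
Tool frame: the origin (TCP) lies midway between the tips of the shut fingers; the grasp point (between the pads) lies 19 mm behind it (ctrl.pinch_z is the distance from the TCP to the grasp point, in m); z points along the fingers, y is the line along which they close (so a half turn about z gives the same grasp; the last joint's range is limited). The gripper opens to 94 mm and grips with 3 to 60 N. Pads are 16 mm wide; open, the fingers measure 119 mm over their backs; the gripper's body (75 mm by 177 mm) begins 78 mm behind the grasp point.
Start: joints at [1.094, 0.3, 1.521, -0, 1.321, -0.067], TCP at [0.219, 0.504, 0.205] pointing down, gripper open.
Joint ranges: [-3.03, 3.03], [-0.79, 2.21], [0.23, 2.52], [-1.04, 4.18], [0, 3.07], [-2.55, 2.55]. Speed limits (rad/s): [2.22, 2.22, 2.57, 3.14, 3.14, 3.14].

### API

Orientations are given as [roll, pitch, yaw] about the fixed x, y, z axes, in that order (R = Rz(yaw) Ry(pitch) Rx(roll)).
In Python, from station import ctrl gives the robot as it stands.
- The arm moves only by the tool jog_arm, never from a script. Its argument "motion" is a list of rows, each a list of 7 numbers: the shift along the tool's x, y, z in m, then the turn, a rotation vector about the tool's x, y, z in rad, then the opening, from -1 (shut) to 1 (fully open). In form: [[tx, ty, tz, rx, ry, rz, gripper], ...]. A call has 1 to 5 rows; each row shifts and turns the commanded pose from where the row before left it, along the tool's axes as they then stand; what a row does not reach is not made up. A row lasts 1/10 s, in which the tool goes at most 50 mm and 8.59 degrees, less where a joint would pass 70% of its speed; a pose out of reach is approached as far as the arm can. A call is refused whole if a number of a shift passes 0.05 or a number of a turn 0.15, either way. A call with a gripper value outside its range is refused whole. The fingers move at their own pace and stop on an object; "squeeze" is the grip in N (left out, the last holds). Time passes only in rows, so rows that do not move let the fingers close. It gives the time, the measured TCP pose, the force, the opening and the grip force at its end, in the units of the state.
- ctrl.get_obs(): the state, without advancing time (a new reading comes with each control period).
- ctrl.camera(name): name is "scene" or "top" or "wrist"; returns the picture (384x512x3 uint8, red, green, blue); there is no depth.
- ctrl.camera_model(name): a dict with "intrinsics" (3x3 intrinsics, pixels), "k1" (the pictures are not rectified: a ray, as slopes to the right and down, at radius r is drawn at 1 + k1 r^2 times it, then the intrinsics apply), "rvec" (rotation vector, rad) and "tvec" (3), from world to camera coordinates, as OpenCV has them. Camera axes: x right, y down, z forward; pixel columns grow to the right and rows downward; lengths in m; the calibration is good to about 2 mm. A picture is of the moment at which its call begins: read the wrist's pose just before it. camera_model takes no time and is no camera call; for the wrist camera it gives the pose at the moment of the call.
- ctrl.hand_in(): hands the job in; it is judged then, once.
The state is a dict: "time_s": time; "qpos": joint angles; "joint_vel": joint speeds; "tau": joint torques, N m; "ee_pos": TCP position; "eef_rot": TCP orientation; "force": force on the tool from outside, world axes, zero at the start; "moment": the same for the moment, N m; "grip_width": finger opening in m; "grip_force": force on a finger pad.
Only numpy, scipy, OpenCV 4.12 (cv2) and the standard library are available. Lean on these libraries where they do the work, as an engineer would, in place of code of your own. Each camera call takes 0.05 s, during which the arm holds its last target. There are 200 camera calls.

## Working session

There is one attempt and no reset: what is moved stays moved. The work goes in short steps, Python scripts to look and compute and a tool call to move; the robot and the scene stay as the last step left them, time stands still between calls to the robot, and variables do not carry over. Pictures are saved under pics/ and viewed, at most 10 in all, crops included, and the job is handed in when it is done.

Besides the shell and the picture viewer there is one more tool, called after "Emit:" by a JSON object that holds its "fn" and its "kwargs". jog_arm: Moves the arm, as the interface text tells. Its arguments: {"type":"object","properties":{"motion":{"type":"array"},"squeeze":{"type":"number"}},"required":["motion"]}

```bash
ls; mkdir -p pics
cat > h.py <<'E'
import numpy as np, cv2
from station import ctrl
def model(n):
    m=ctrl.camera_model(n); R,_=cv2.Rodrigues(np.array(m["rvec"],float)); return np.array(m["intrinsics"],float),m["k1"],R,np.array(m["tvec"],float).ravel()
def proj(M,P):
    K,k1,R,t=M; p=np.atleast_2d(P)@R.T+t; s=p[:,:2]/p[:,2:]; s=s*(1+k1*(s**2).sum(1,keepdims=True)); return s@K[:2,:2].T+K[:2,2]
def back(M,uv,z):
    K,k1,R,t=M; d=(np.atleast_2d(np.array(uv,float))-K[:2,2])@np.linalg.inv(K[:2,:2]).T
    s=d.copy()
    for _ in range(20): s=d/(1+k1*(s**2).sum(1,keepdims=True))
    r=np.c_[s,np.ones(len(s))]@R; c=-R.T@t; return c+r*((z-c[2])/r[:,2:])
def snap(n,f):
    im=ctrl.camera(n); cv2.imwrite(f"pics/{f}.png",cv2.cvtColor(np.ascontiguousarray(im),cv2.COLOR_RGB2BGR)); return im
E
python3 - <<'E'
from h import *
o=ctrl.get_obs(); print(o["time_s"],o["ee_pos"],o["eef_rot"],o["force"],ctrl.pinch_z)
M=model("top");c=-M[2].T@M[3];print(c,M[0],M[1])
a=snap("top","top0"); b=snap("scene","sc0")
E
cd pics; python3 -c "
import cv2
cv2.imwrite('t0b.png',cv2.resize(cv2.imread('top0.png'),(800,600),interpolation=cv2.INTER_CUBIC))"
```

```text
pics
0.0 [0.21901057 0.50421498 0.20488221] [-3.14041452e+00 -6.36033225e-05  2.73179644e+00] [0.10163913 0.14112508 0.11413579] 0.0188
[0.5118336  0.00459073 0.9956498 ] [[386.7650853    0.         255.41555069]
 [  0.         386.7650853  192.84546796]
 [  0.           0.           1.        ]] -0.008622531650961236
```

View pics/t0b.png

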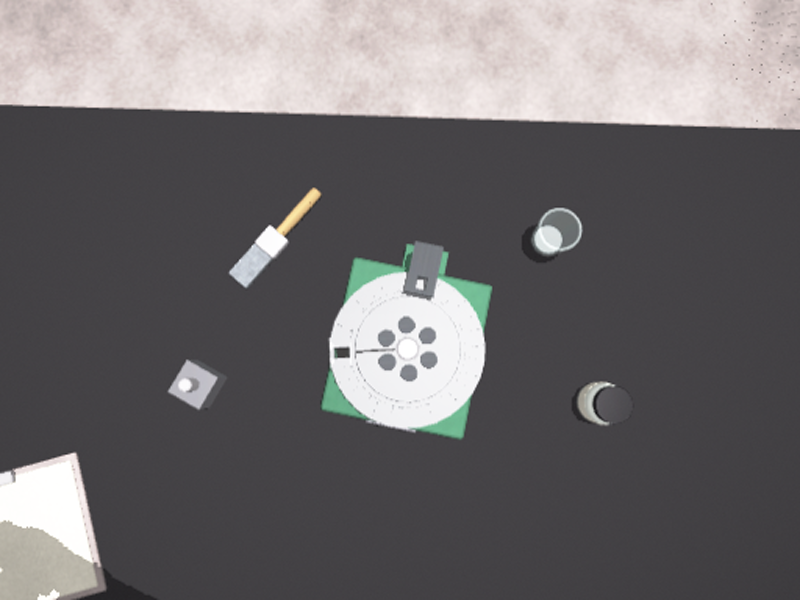

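View pics/sc0.png

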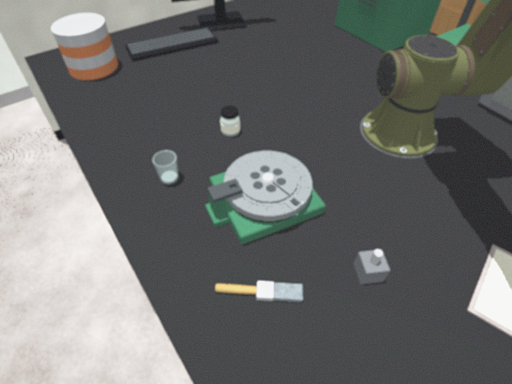

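The top view shows the wheel centre at about (407,349) on the 800-px picture. The guide arm points up, with its slot at about (420,284). The hole is at the left at (342,352), and the stand with the pin is at about (190,384), left of the divider. The scene view confirms this layout.

```bash
cat >> h.py <<'E'
def ring(M,cx,r,z,n=720):
    th=np.arange(n)*2*np.pi/n
    return th,np.c_[cx[0]+r*np.cos(th),cx[1]+r*np.sin(th),np.full(n,z)]
def samp(g,uv): return cv2.remap(g,uv[:,0].astype(np.float32).reshape(-1,1),uv[:,1].astype(np.float32).reshape(-1,1),cv2.INTER_LINEAR).ravel()
E
python3 - <<'E'
from h import *
im=cv2.imread('pics/top0.png'); M=model("top"); s=512/800
def b(u,v,z): return back(M,[[u*s,v*s]],z)[0]
hsv=cv2.cvtColor(im,cv2.COLOR_BGR2HSV)
# wheel disc: bright low-sat
m=((hsv[...,2]>150)&(hsv[...,1]<40)).astype(np.uint8); m[:140]=0; m[:, :200]=0; m[:,330:]=0
cs,_=cv2.findContours(m,0,1); c=max(cs,key=cv2.contourArea); 
w=back(M,c.reshape(-1,2),0.075)[:,:2]
# robust circle r=.118
from scipy.optimize import least_squares
f=least_squares(lambda p:np.hypot(*(w-p[:2]).T)-.118,[w[:,0].mean(),w[:,1].mean()],loss='soft_l1',f_scale=.001); print("axis rim",f.x)
print("cap",b(407,349,.09)); print("slot",b(420,284,.099), "hole",b(342,352,.075))
S=b(420,284,.099)[:2]-f.x; print(np.hypot(*S),np.arctan2(S[1],S[0]))
# green housing corners
g=((hsv[...,0]>50)&(hsv[...,0]<90)&(hsv[...,1]>80)).astype(np.uint8); pts=np.argwhere(g)[:,::-1].astype(float)
for n,u in dict(c1=(355,258),c2=(492,287),c3=(464,438),c4=(322,410)).items(): print(n,b(*u,.038))
print("arm corners",[b(*u,.099)[:2] for u in ((416,241),(444,244),(433,299),(404,294))])
print("stand top",[b(*u,.055)[:2] for u in ((187,360),(218,378),(200,408),(168,390))],"pinhead",b(185,384,.093))
o=ctrl.get_obs();print(o["time_s"])
E
```

```text
axis rim [ 0.54512184 -0.0167298 ]
cap [ 0.54474864 -0.01698513  0.09      ]
slot [ 0.6421415  -0.03373014  0.099     ] hole [0.5379957  0.08115727 0.075     ]
0.09849785286634823 -0.17346466124435253
c1 [0.69014964 0.06912744 0.038     ]
c2 [ 0.6495254  -0.15186708  0.038     ]
c3 [ 0.41084592 -0.11059015  0.038     ]
c4 [0.44793873 0.11198608 0.038     ]
arm corners [array([ 0.70759119, -0.02614126]), array([ 0.70424956, -0.06857672]), array([ 0.62006358, -0.05370328]), array([ 0.62634013, -0.01015061])]
stand top [array([0.51950802, 0.32157108]), array([0.49328755, 0.27209507]), array([0.44697147, 0.29683264]), array([0.4728622 , 0.34763616])] pinhead [0.48389506 0.30935865 0.093     ]
0.1
```

Emit:
{"fn": "jog_arm", "kwargs": {"motion": [[0,0,0,0,0,-0.137,-1],[0,0,0,0,0,-0.137,-1],[0,0,0,0,0,-0.136,-1],[-0.0187,-0.0372,0.005,0,0,0,-1],[-0.0187,-0.0372,0.005,0,0,0,-1]]}}

```text
time_s: 0.6
ee_pos: [0.2564, 0.4292, 0.1947]
eef_rot: [-3.141, -0.0, -3.139]
force: [0.8, 0.8, 0.0]
grip_width: 0.0574
grip_force: 0.0
```

Emit:
{"fn": "jog_arm", "kwargs": {"motion": [[-0.0187,-0.0372,0.005,0,0,0,-1],[-0.0187,-0.0372,0.005,0,0,0,-1],[-0.0187,-0.0372,0.005,0,0,0,-1],[-0.0187,-0.0372,0.005,0,0,0,-1],[-0.0187,-0.0372,0.005,0,0,0,-1]]}}

```text
time_s: 1.1
ee_pos: [0.3504, 0.2425, 0.1702]
eef_rot: [-3.142, -0.0, -3.141]
force: [1.6, 0.9, 0.6]
grip_width: 0.0174
grip_force: 0.0
```

Emit:
{"fn": "jog_arm", "kwargs": {"motion": [[-0.0187,-0.0372,0.005,0,0,0,-1],[-0.0187,-0.0372,0.005,0,0,0,-1],[-0.0187,-0.0372,0.005,0,0,0,-1],[-0.0187,-0.0372,0.005,0,0,0,-1],[-0.0187,-0.0372,0.005,0,0,0,-1]]}}

```text
time_s: 1.6
ee_pos: [0.444, 0.0564, 0.1452]
eef_rot: [3.142, -0.0, -3.141]
force: [-0.1, 1.4, -1.1]
grip_width: 0.0001
grip_force: 0.0
```

Emit:
{"fn": "jog_arm", "kwargs": {"motion": [[-0.0187,-0.037,0.01,0,0,0,-1],[-0.0187,-0.037,0.01,0,0,0,-1],[0,0,0.015,0,0,0,-1],[0,0,0.015,0,0,0,-1],[0,0,0,0,0,0,-1]]}}

```text
time_s: 2.1
ee_pos: [0.4799, -0.0161, 0.0936]
eef_rot: [3.141, -0.004, 3.141]
force: [0.1, 0.5, 0.9]
grip_width: 0.0003
grip_force: 0.0
```

Run:
```python
from h import *
o=ctrl.get_obs(); print(o["time_s"],o["ee_pos"],o["eef_rot"],o["force"])
a=snap("top","t1"); b=snap("scene","s1"); print(ctrl.get_obs()["time_s"])
c=snap("wrist","w1")
x=np.vstack([np.hstack([a,b]),np.hstack([c,c])])[:,:,::-1]
cv2.imwrite("pics/m1.png",cv2.resize(x,(800,600),interpolation=cv2.INTER_AREA))
```

```text
2.1 [ 0.47993916 -0.0160558   0.09362932] [ 3.14118504 -0.00363412  3.14121048] [0.10908727 0.53890319 0.90218473]
2.2
```

View pics/m1.png

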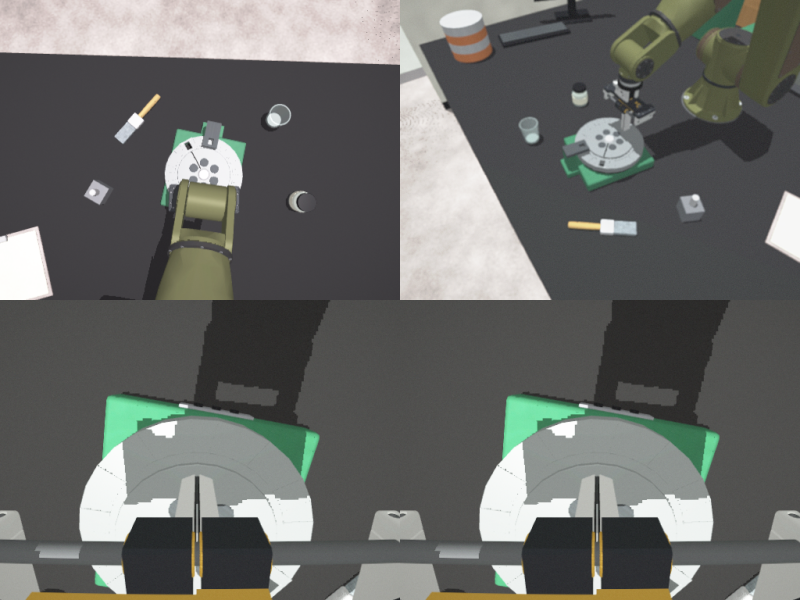

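The top view shows the far half of the wheel clear, with the hole at upper left. The scene view sees nearly the whole wheel. I'll build an angle detector on both cameras.

```bash
cat >> h.py <<'E'
AX=np.array([.545,-.017]); SLOT=-.177
N=1440; TH=np.arange(N)*2*np.pi/N
def angle(im,M):
    """wheel angle from one RGB picture: hole darker than rim beside it, line darker than plate beside it"""
    g=cv2.cvtColor(np.ascontiguousarray(im),cv2.COLOR_RGB2GRAY).astype(np.float32)
    G=lambda rs,z:[samp(g,proj(M,ring(M,AX,r,z,N)[1])) for r in rs]
    k=2*np.pi/N
    def sc(rows,rs,hw,gap):
        out=0
        for v,r in zip(rows,rs):
            w=max(1,int(hw/r/k)); q=int(gap/r/k)
            m=cv2.blur(np.tile(v,3).reshape(1,-1),(2*w+1,1)).ravel()
            c=m[N:2*N]; a=m[N-q:2*N-q]; b=m[N+q:2*N+q]
            out=out+np.clip(np.minimum(a,b)-c,-40,60)
        return out/len(rs)
    h=[.092,.096,.1,.104,.108]; l=[.025,.05,.055,.06,.065,.07,.075]
    S=sc(G(h,.075),h,.006,.017)+1.0*sc(G(l,.083),l,.0015,.006)
    S=cv2.blur(np.tile(S,3).reshape(1,-1),(9,1)).ravel()[N:2*N]
    i=int(S.argmax()); w=np.arange(-12,13); v=np.clip(S[(i+w)%N]-.5*S[i],0,None)
    far=np.abs((np.arange(N)-i+N//2)%N-N//2)>60
    return (TH[i]+(v*w).sum()/v.sum()*k+np.pi)%(2*np.pi)-np.pi, S[i], S[far].max()
def look(names=("scene","top"),tag=None):
    r=[]
    for n in names:
        M=model(n); t=ctrl.get_obs()["time_s"]; im=ctrl.camera(n); a=angle(im,M); r.append((n,t)+a)
        if tag: np.save(f"pics/{tag}_{n}_{t:.2f}.npy",im)
        print(n,"t=%.2f th=%.3f to_slot=%.3f score %.0f vs %.0f"%(t,a[0],(SLOT-a[0])%(2*np.pi),a[1],a[2]))
    return r
E
python3 - <<'E'
from h import *
for f,n in (("top0","top"),("sc0","scene"),("t1","top"),("s1","scene")):
    print(f,angle(cv2.imread(f"pics/{f}.png")[:,:,::-1],model(n)))
look()
E
```

```text
top0 (np.float64(1.6304040691222026), np.float32(110.8302), np.float32(49.950798))
sc0 (np.float64(1.667199090112728), np.float32(94.38898), np.float32(21.870916))
t1 (np.float64(0.5106574669128054), np.float32(119.92896), np.float32(58.550785))
s1 (np.float64(0.6985680655998574), np.float32(106.39394), np.float32(24.317142))
scene t=2.25 th=1.051 to_slot=5.055 score 105 vs 26
top t=2.30 th=1.231 to_slot=4.875 score 116 vs 59
```

Emit:
{"fn": "jog_arm", "kwargs": {"motion": [[0,0,0.0015,0,0,0,-1],[0,0,0.001,0,0,0,-1],[0,0,0.001,0,0,0,-1],[0,0,0.001,0,0,0,-1],[0,0,0.001,0,0,0,-1]]}}

```text
time_s: 2.85
ee_pos: [0.481, -0.0159, 0.0898]
eef_rot: [3.142, -0.0, -3.141]
force: [-0.2, 0.1, -0.3]
grip_width: 0.0005
grip_force: 0.0
```

Emit:
{"fn": "jog_arm", "kwargs": {"motion": [[0,0,0,0,0,0,-1],[0,0,0.0005,0,0,0,-1],[0,0,0.0005,0,0,0,-1],[0,0,0,0,0,0,-1],[0,0,0,0,0,0,-1]]}}

```text
time_s: 3.35
ee_pos: [0.481, -0.0159, 0.0889]
eef_rot: [3.142, 0.0, -3.141]
force: [-0.0, -0.4, 0.1]
grip_width: 0.0004
grip_force: 0.0
```

Emit:
{"fn": "jog_arm", "kwargs": {"motion": [[0,0,0,0,0,0,-1],[0,0,0,0,0,0,-1],[0,0,0,0,0,0,-1],[0,0,0,0,0,0,-1],[0,0,0,0,0,0,-1]]}}

```text
time_s: 3.85
ee_pos: [0.481, -0.0159, 0.089]
eef_rot: [-3.142, 0.0, -3.141]
force: [0.1, -0.9, -0.5]
grip_width: 0.0005
grip_force: 0.0
```

Run:
```python
from h import *
look(("scene","top")*3)
o=ctrl.get_obs(); print(o["time_s"],o["ee_pos"],o["force"])
```

```text
scene t=3.85 th=0.932 to_slot=5.174 score 105 vs 25
top t=3.90 th=1.125 to_slot=4.981 score 117 vs 49
scene t=3.95 th=1.316 to_slot=4.790 score 103 vs 28
top t=4.00 th=1.511 to_slot=4.595 score 113 vs 57
scene t=4.05 th=1.699 to_slot=4.407 score 95 vs 22
top t=4.10 th=-0.314 to_slot=0.137 score 43 vs 42
4.15 [ 0.48105038 -0.01590123  0.08896941] [-0.33529814  0.68041074  0.3488299 ]
```

Emit:
{"fn": "jog_arm", "kwargs": {"motion": [[0,0,0.002,0,0,0,-1],[0,0,0.0015,0,0,0,-1],[0,0,0.001,0,0,0,-1],[0,0,0.001,0,0,0,-1],[0,0,0.0005,0,0,0,-1]]}}

```text
time_s: 4.65
ee_pos: [0.481, -0.0159, 0.0828]
eef_rot: [-3.142, -0.0, -3.141]
force: [0.4, -0.1, 0.2]
grip_width: 0.0003
grip_force: 0.0
```

Run:
```python
from h import *
f=[]
for i in range(4):
    look(("scene",)); o=ctrl.get_obs(); f.append(o["force"])
print(o["time_s"],o["ee_pos"],np.mean(f,0))
```

```text
scene t=4.65 th=-2.209 to_slot=2.032 score 68 vs 25
scene t=4.70 th=-2.011 to_slot=1.834 score 91 vs 26
scene t=4.75 th=-1.813 to_slot=1.636 score 97 vs 25
scene t=4.80 th=-1.616 to_slot=1.439 score 91 vs 32
4.85 [ 0.48107035 -0.01590378  0.0829855 ] [-0.3275056  -0.04904112  0.40424943]
```

Emit:
{"fn": "jog_arm", "kwargs": {"motion": [[0,0,0.0005,0,0,0,-1],[0,0,0.0005,0,0,0,-1],[0,0,0.0005,0,0,0,-1],[0,0,0.0005,0,0,0,-1],[0,0,0,0,0,0,-1]]}}

```text
time_s: 5.35
ee_pos: [0.4811, -0.016, 0.081]
eef_rot: [-3.141, 0.0, -3.141]
force: [0.3, -2.2, 1.8]
grip_width: 0.0004
grip_force: 1.0
```

Run:
```python
from h import *
f=[]
for i in range(4):
    look(("scene",)); o=ctrl.get_obs(); f.append(o["force"])
print(o["time_s"],o["ee_pos"],np.mean(f,0))
```

```text
scene t=5.35 th=0.420 to_slot=5.686 score 101 vs 33
scene t=5.40 th=0.576 to_slot=5.530 score 104 vs 23
scene t=5.45 th=0.733 to_slot=5.374 score 105 vs 23
scene t=5.50 th=0.884 to_slot=5.222 score 110 vs 26
5.55 [ 0.48110791 -0.01592426  0.08102242] [-0.14548108 -1.43037656  1.67132053]
```

Emit:
{"fn": "jog_arm", "kwargs": {"motion": [[0,0,0,0,0,0,-1],[0,0,0,0,0,0,-1],[0,0,0,0,0,0,-1],[0,0,0,0,0,0,-1]]}}

```text
time_s: 5.95
ee_pos: [0.481, -0.0159, 0.081]
eef_rot: [-3.142, 0.0, -3.141]
force: [0.1, -1.7, 2.2]
grip_width: 0.0003
grip_force: 1.1
```

Run:
```python
from h import *
f=[]
for i in range(3):
    look(("scene",)); o=ctrl.get_obs(); f.append(o["force"])
print(o["time_s"],o["ee_pos"],np.mean(f,0))
```

```text
scene t=5.95 th=-0.397 to_slot=0.220 score 28 vs 23
scene t=6.00 th=-0.083 to_slot=6.189 score 23 vs 21
scene t=6.05 th=-0.084 to_slot=6.190 score 30 vs 18
6.1 [ 0.48103694 -0.01590119  0.08094406] [-0.03023049 -0.80507506  2.12710726]
```

Emit:
{"fn": "jog_arm", "kwargs": {"motion": [[0,0,-0.002,0,0,0,-1]]}}

```text
time_s: 6.2
ee_pos: [0.4808, -0.0158, 0.0828]
eef_rot: [3.141, -0.001, -3.141]
force: [0.4, -0.1, 0.6]
grip_width: 0.0005
grip_force: 0.0
```

Run:
```python
from h import *
for i in range(6):
    r=look(("scene",))
    if r[0][3]>60 : look(("scene",)); look(("scene",)); break
o=ctrl.get_obs(); print(o["time_s"],o["ee_pos"],o["force"])
```

```text
scene t=6.20 th=-0.076 to_slot=6.182 score 24 vs 19
scene t=6.25 th=-0.081 to_slot=6.188 score 24 vs 19
scene t=6.30 th=-0.081 to_slot=6.187 score 24 vs 18
scene t=6.35 th=-0.077 to_slot=6.184 score 26 vs 22
scene t=6.40 th=-0.076 to_slot=6.182 score 24 vs 21
scene t=6.45 th=-0.397 to_slot=0.220 score 28 vs 22
6.5 [ 0.48093632 -0.01582081  0.08283147] [-0.24432596 -0.26214675 -0.34346457]
```

Emit:
{"fn": "jog_arm", "kwargs": {"motion": [[0,0,0,0,0,0,-1],[0,0,0,0,0,0,-1],[0,0,0,0,0,0,-1]]}}

```text
time_s: 6.8
ee_pos: [0.481, -0.0159, 0.0829]
eef_rot: [-3.142, -0.0, -3.141]
force: [-0.6, -0.2, 0.0]
grip_width: 0.0005
grip_force: 0.0
```

Run:
```python
from h import *
for i in range(8):
    r=look(("scene",))
    if r[0][3]>60 : look(("scene",)); look(("scene",)); look(("scene",)); break
o=ctrl.get_obs(); print(o["time_s"],o["ee_pos"],o["force"])
```

```text
scene t=6.80 th=-0.081 to_slot=6.187 score 24 vs 19
scene t=6.85 th=-2.275 to_slot=2.098 score 45 vs 26
scene t=6.90 th=-2.175 to_slot=1.998 score 71 vs 23
scene t=6.95 th=-2.075 to_slot=1.898 score 84 vs 27
scene t=7.00 th=-1.968 to_slot=1.791 score 94 vs 27
scene t=7.05 th=-1.866 to_slot=1.689 score 93 vs 23
7.1 [ 0.48102599 -0.01589253  0.082937  ] [ 0.38925523 -1.20056476  1.20941188]
```

Emit:
{"fn": "jog_arm", "kwargs": {"motion": [[0,0,0.002,0,0,0,-1],[0,0,0,0,0,0,-1],[0,0,0,0,0,0,-1],[0,0,0,0,0,0,-1],[0,0,-0.0025,0,0,0,-1]]}}

```text
time_s: 7.6
ee_pos: [0.4808, -0.0158, 0.0833]
eef_rot: [3.141, -0.001, -3.141]
force: [0.2, 0.2, -0.0]
grip_width: 0.0005
grip_force: 0.0
```

Run:
```python
from h import *
look(("scene",)*4)
o=ctrl.get_obs(); print(o["time_s"],o["ee_pos"],o["force"])
```

```text
scene t=7.60 th=-0.941 to_slot=0.764 score 86 vs 25
scene t=7.65 th=-0.876 to_slot=0.699 score 84 vs 24
scene t=7.70 th=-0.814 to_slot=0.637 score 74 vs 23
scene t=7.75 th=-0.751 to_slot=0.574 score 44 vs 25
7.8 [ 0.48100148 -0.01583439  0.08345223] [ 0.39800806  0.25524379 -0.43535618]
```

Emit:
{"fn": "jog_arm", "kwargs": {"motion": [[0,0,0,0,0,0,-1],[0,0,0,0,0,0,-1],[0,0,0,0,0,0,-1],[0,0,0,0,0,0,-1],[0,0,0,0,0,0,-1]]}}

```text
time_s: 8.3
ee_pos: [0.481, -0.0159, 0.0834]
eef_rot: [3.142, -0.0, -3.141]
force: [-0.4, 0.4, 0.5]
grip_width: 0.0005
grip_force: 0.0
```

Emit:
{"fn": "jog_arm", "kwargs": {"motion": [[0,0,0,0,0,0,-1],[0,0,0,0,0,0,-1],[0,0,0,0,0,0,-1],[0,0,0,0,0,0,-1],[0,0,0,0,0,0,-1]]}}

```text
time_s: 8.8
ee_pos: [0.481, -0.0159, 0.0835]
eef_rot: [-3.142, 0.0, -3.141]
force: [0.3, 0.3, 0.7]
grip_width: 0.0006
grip_force: 0.0
```

Run:
```python
from h import *
look(("scene","top")*2)
```

```text
scene t=8.80 th=0.574 to_slot=5.532 score 107 vs 26
top t=8.85 th=0.622 to_slot=5.484 score 115 vs 45
scene t=8.90 th=0.696 to_slot=5.410 score 104 vs 22
top t=8.95 th=0.747 to_slot=5.359 score 117 vs 43
```

Emit:
{"fn": "jog_arm", "kwargs": {"motion": [[0,0,0,0,0,0,-1],[0,0,0,0,0,0,-1],[0,0,0,0,0,0,-1],[0,0,0,0,0,0,-1],[0,0,0,0,0,0,-1]]}}

```text
time_s: 9.5
ee_pos: [0.481, -0.0159, 0.0835]
eef_rot: [-3.142, -0.0, -3.141]
force: [-1.2, 0.1, -0.4]
grip_width: 0.0003
grip_force: 0.0
```

Emit:
{"fn": "jog_arm", "kwargs": {"motion": [[0,0,0,0,0,0,-1],[0,0,0,0,0,0,-1],[0,0,0,0,0,0,-1],[0,0,0,0,0,0,-1],[0,0,0,0,0,0,-1]]}}

```text
time_s: 10.0
ee_pos: [0.481, -0.0159, 0.0834]
eef_rot: [-3.142, 0.0, -3.141]
force: [0.4, 0.3, 0.2]
grip_width: 0.0006
grip_force: 0.0
```

Emit:
{"fn": "jog_arm", "kwargs": {"motion": [[0,0,0,0,0,0,-1],[0,0,0,0,0,0,-1],[0,0,0,0,0,0,-1],[0,0,0,0,0,0,-1],[0,0,0,0,0,0,-1]]}}

```text
time_s: 10.5
ee_pos: [0.481, -0.0159, 0.0835]
eef_rot: [-3.142, 0.0, -3.141]
force: [-0.6, -0.1, 0.5]
grip_width: 0.0001
grip_force: 0.0
```

Emit:
{"fn": "jog_arm", "kwargs": {"motion": [[0,0,0,0,0,0,-1],[0,0,0,0,0,0,-1],[0,0,0,0,0,0,-1],[0,0,0,0,0,0,-1],[0,0,0,0,0,0,-1]]}}

```text
time_s: 11.0
ee_pos: [0.481, -0.0159, 0.0835]
eef_rot: [-3.142, 0.0, -3.141]
force: [0.7, 1.0, -0.0]
grip_width: 0.0004
grip_force: 0.0
```

Run:
```python
from h import *
for i in range(8):
    r=look(("scene",))
    if r[0][3]>60 : look(("scene",)*2); break
o=ctrl.get_obs(); print(o["time_s"],o["ee_pos"],o["force"])
```

```text
scene t=11.00 th=-0.399 to_slot=0.222 score 27 vs 23
scene t=11.05 th=-0.397 to_slot=0.220 score 27 vs 22
scene t=11.10 th=-0.392 to_slot=0.215 score 23 vs 22
scene t=11.15 th=-0.082 to_slot=6.189 score 22 vs 20
scene t=11.20 th=-0.084 to_slot=6.190 score 25 vs 19
scene t=11.25 th=-0.084 to_slot=6.190 score 29 vs 17
scene t=11.30 th=-0.081 to_slot=6.187 score 33 vs 19
scene t=11.35 th=-0.080 to_slot=6.186 score 31 vs 19
11.4 [ 0.48101903 -0.01590361  0.08343292] [ 0.36259513 -0.76378267  1.3118763 ]
```

Emit:
{"fn": "jog_arm", "kwargs": {"motion": [[0,0,0,0,0,0,-1],[0,0,0,0,0,0,-1],[0,0,0,0,0,0,-1],[0,0,0,0,0,0,-1],[0,0,0,0,0,0,-1]]}}

```text
time_s: 11.9
ee_pos: [0.4811, -0.0159, 0.0835]
eef_rot: [-3.142, 0.0, -3.141]
force: [-0.0, -0.1, -0.8]
grip_width: 0.0004
grip_force: 0.0
```

Run:
```python
from h import *
for i in range(8):
    r=look(("scene",))
    if r[0][3]>60 : look(("scene",)*2); break
o=ctrl.get_obs(); print(o["time_s"],o["ee_pos"],o["force"])
```

```text
scene t=11.90 th=-2.112 to_slot=1.935 score 82 vs 24
scene t=11.95 th=-2.058 to_slot=1.881 score 85 vs 26
scene t=12.00 th=-2.000 to_slot=1.823 score 96 vs 27
12.05 [ 0.48103448 -0.01588387  0.08344543] [ 0.17526085  0.38152247 -1.13005382]
```

Emit:
{"fn": "jog_arm", "kwargs": {"motion": [[0,0,0.0025,0,0,0,-1],[0,0,0,0,0,0,-1],[0,0,0,0,0,0,-1],[0,0,-0.002,0,0,0,-1]]}}

```text
time_s: 12.45
ee_pos: [0.4809, -0.0159, 0.0829]
eef_rot: [3.141, -0.0, -3.141]
force: [0.4, 0.8, -0.6]
grip_width: 0.0005
grip_force: 0.0
```

Run:
```python
from h import *
look(("scene",)*4)
o=ctrl.get_obs(); print(o["time_s"],o["ee_pos"],o["force"])
```

```text
scene t=12.45 th=-1.618 to_slot=1.441 score 90 vs 31
scene t=12.50 th=-1.590 to_slot=1.413 score 94 vs 29
scene t=12.55 th=-1.562 to_slot=1.385 score 92 vs 27
scene t=12.60 th=-1.530 to_slot=1.353 score 90 vs 27
12.65 [ 0.48097979 -0.01581538  0.08294593] [ 1.05278753 -0.64177603  0.33984197]
```

Emit:
{"fn": "jog_arm", "kwargs": {"motion": [[0,0,0,0,0,0,-1],[0,0,0,0,0,0,-1],[0,0,0,0,0,0,-1],[0,0,0,0,0,0,-1],[0,0,0,0,0,0,-1]]}}

```text
time_s: 13.15
ee_pos: [0.481, -0.0159, 0.0829]
eef_rot: [3.142, 0.0, -3.141]
force: [0.3, 0.3, 0.1]
grip_width: 0.0005
grip_force: 0.0
```

Emit:
{"fn": "jog_arm", "kwargs": {"motion": [[0,0,0,0,0,0,-1],[0,0,0,0,0,0,-1],[0,0,0,0,0,0,-1],[0,0,0,0,0,0,-1],[0,0,0,0,0,0,-1]]}}

```text
time_s: 13.65
ee_pos: [0.481, -0.0159, 0.083]
eef_rot: [-3.142, 0.0, -3.141]
force: [-0.8, -0.5, -0.4]
grip_width: 0.0004
grip_force: 0.0
```

Run:
```python
from h import *
look(("top","scene")*3,tag="c")
o=ctrl.get_obs(); print(o["time_s"],o["ee_pos"],o["force"])
```

```text
top t=13.65 th=-1.000 to_slot=0.823 score 116 vs 46
scene t=13.70 th=-0.963 to_slot=0.786 score 85 vs 26
top t=13.75 th=-0.951 to_slot=0.774 score 117 vs 47
scene t=13.80 th=-0.915 to_slot=0.738 score 85 vs 25
top t=13.85 th=-0.905 to_slot=0.728 score 116 vs 50
scene t=13.90 th=-0.871 to_slot=0.694 score 82 vs 24
13.95 [ 0.48104218 -0.01588795  0.08295254] [ 0.49461054  0.06811533 -0.07707129]
```

Emit:
{"fn": "jog_arm", "kwargs": {"motion": [[0,0,0,0,0,0,-1],[0,0,0,0,0,0,-1],[0,0,0,0,0,0,-1],[0,0,0,0,0,0,-1],[0,0,0,0,0,0,-1]]}}

```text
time_s: 14.45
ee_pos: [0.481, -0.0159, 0.0829]
eef_rot: [3.142, -0.0, -3.141]
force: [-0.1, -0.5, -1.0]
grip_width: 0.0003
grip_force: 0.0
```

Emit:
{"fn": "jog_arm", "kwargs": {"motion": [[0,0,0,0,0,0,-1],[0,0,0,0,0,0,-1],[0,0,0,0,0,0,-1],[0,0,0,0,0,0,-1]]}}

```text
time_s: 14.85
ee_pos: [0.481, -0.0159, 0.083]
eef_rot: [3.142, 0.0, -3.141]
force: [-0.4, 0.0, 0.4]
grip_width: 0.0005
grip_force: 0.0
```

Run:
```python
from h import *
look(("top","scene","top"),tag="c")
o=ctrl.get_obs(); print(o["time_s"],o["ee_pos"],o["force"])
```

```text
top t=14.85 th=-0.456 to_slot=0.279 score 105 vs 52
scene t=14.90 th=-0.410 to_slot=0.233 score 50 vs 22
top t=14.95 th=-0.411 to_slot=0.234 score 106 vs 49
15.0 [ 0.48103847 -0.01590868  0.08294657] [-0.58813318 -0.36749717 -0.69542   ]
```

```bash
ls pics/*.npy | tail -3
python3 - <<'E'
from h import *
import glob
im=np.load("pics/c_top_14.95.npy"); M=model("top")
c=im[140:210,225:315]
big=cv2.resize(c[:,:,::-1],None,fx=8,fy=8,interpolation=cv2.INTER_CUBIC)
for a,z,col in ((-.177,.099,(0,0,255)),(-.197,.099,(255,0,0)),(-.157,.099,(0,255,0))):
    P=[[AX[0]+r*np.cos(a),AX[1]+r*np.sin(a),z] for r in np.arange(.08,.17,.002)]
    for u in proj(M,P): cv2.circle(big,tuple(int(v) for v in ((u-[225,140]+.5)*8)),1,col,-1)
for h in ((.091,-.007),(.091,.007),(.109,-.007),(.109,.007)):
    P=[AX[0]+h[0]*np.cos(-.177)-h[1]*np.sin(-.177),AX[1]+h[0]*np.sin(-.177)+h[1]*np.cos(-.177),.099]
    u=proj(M,[P])[0]; cv2.circle(big,tuple(int(v) for v in ((u-[225,140]+.5)*8)),3,(0,255,255),1)
cv2.imwrite("pics/arm.png",big)
E
```

```text
pics/c_top_13.85.npy
pics/c_top_14.85.npy
pics/c_top_14.95.npy
```

View pics/arm.png

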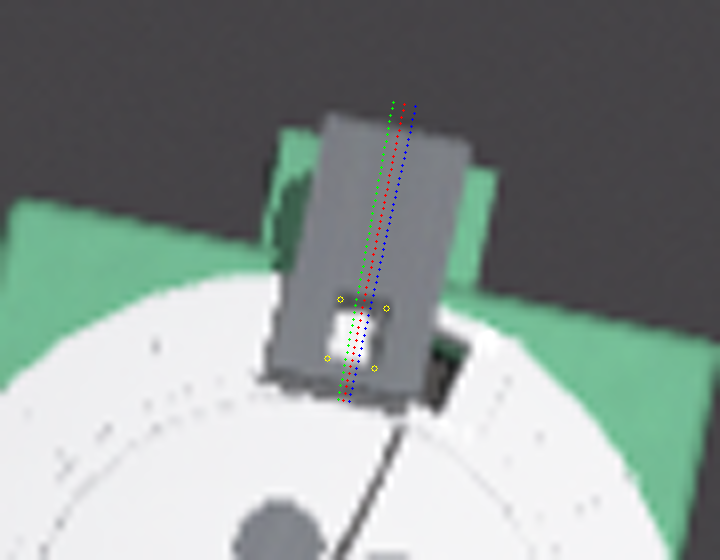

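The guide arm and slot sit at the predicted place: the slot centre is at about (358,335) in the crop and the overlay is at (357,334). The hole is just right of the arm at (450,370). I'll check the angle with the line alone.

```bash
cat >> h.py <<'E'
def line(im,M,lo=.04,hi=.077,a0=-.3,w=.5):
    """angle of the dark line on the top plate, near a0, by a per-radius darkest point and a fit"""
    g=cv2.cvtColor(np.ascontiguousarray(im),cv2.COLOR_RGB2GRAY).astype(np.float32); k=2*np.pi/N
    rs=np.arange(lo,hi,.001); th=np.arange(a0-w,a0+w,.002); s=0
    for r in rs:
        v=samp(g,proj(M,np.c_[AX[0]+r*np.cos(th),AX[1]+r*np.sin(th),np.full(len(th),.083)]))
        s=s+np.clip(np.median(v)-v,0,60)
    s=cv2.blur(s.reshape(1,-1).astype(np.float32),(15,1)).ravel(); i=int(s.argmax()); j=slice(max(0,i-25),i+26); q=np.clip(s[j]-.4*s[i],0,None)
    return (th[j]*q).sum()/q.sum(), s[i]/len(rs)
E
python3 - <<'E'
from h import *
import glob
for n in ("top","scene"):
  for f in sorted(glob.glob(f"pics/c_{n}_*.npy")): im=np.load(f); print(f, [np.round(line(im,model(n),lo,hi,-.6,.6),3) for lo,hi in ((.05,.077),(.053,.065),(.065,.078))], angle(im,model(n))[0].round(3))
E
```

```text
pics/c_top_13.65.npy [array([-1.001, 59.98 ]), array([-1., 60.]), array([-1.004, 59.986])] -1.0
pics/c_top_13.75.npy [array([-0.953, 60.   ]), array([-0.95, 60.  ]), array([-0.955, 60.   ])] -0.951
pics/c_top_13.85.npy [array([-0.907, 59.955]), array([-0.905, 60.   ]), array([-0.909, 59.705])] -0.905
pics/c_top_14.85.npy [array([-0.458, 60.   ]), array([-0.458, 60.   ]), array([-0.458, 60.   ])] -0.456
pics/c_top_14.95.npy [array([-0.417, 60.   ]), array([-0.418, 60.   ]), array([-0.416, 60.   ])] -0.411
pics/c_scene_13.70.npy [array([-0.961, 46.279]), array([-0.958, 44.701]), array([-0.967, 49.711])] -0.963
pics/c_scene_13.80.npy [array([-0.913, 46.922]), array([-0.91 , 50.352]), array([-0.916, 43.718])] -0.915
pics/c_scene_13.90.npy [array([-0.865, 44.975]), array([-0.865, 45.556]), array([-0.868, 46.518])] -0.871
pics/c_scene_14.90.npy [array([-0.418, 47.461]), array([-0.418, 51.821]), array([-0.418, 45.705])] -0.41
```

Emit:
{"fn": "jog_arm", "kwargs": {"motion": [[0,0,0,0,0,0,-1],[0,0,0,0,0,0,-1],[0,0,0,0,0,0,-1]]}}

```text
time_s: 15.3
ee_pos: [0.481, -0.0159, 0.083]
eef_rot: [-3.142, 0.0, -3.141]
force: [0.0, 0.3, -0.0]
grip_width: 0.0006
grip_force: 0.0
```

Run:
```python
from h import *
M=model("top")
for i in range(1):
    t=ctrl.get_obs()["time_s"]; im=ctrl.camera("top"); print(t,line(im,M))
print(ctrl.get_obs()["time_s"])
```

```text
15.3 (np.float64(-0.270111282672613), np.float32(51.53417))
15.35
```

Run:
```python
from h import *
M=model("top"); t=ctrl.get_obs()["time_s"]; im=ctrl.camera("top"); print(t,line(im,M))
```

```text
15.35 (np.float64(-0.251279733963733), np.float32(51.33072))
```

Emit:
{"fn": "jog_arm", "kwargs": {"motion": [[0,0,0.0035,0,0,0,-1],[0,0,0,0,0,0,-1],[0,0,0,0,0,0,-1]]}}

```text
time_s: 15.7
ee_pos: [0.4812, -0.0159, 0.0796]
eef_rot: [3.141, 0.0, -3.141]
force: [0.3, 0.2, 3.5]
grip_width: 0.0003
grip_force: 1.8
```

Run:
```python
from h import *
M=model("top")
for i in range(3):
    t=ctrl.get_obs()["time_s"]; im=ctrl.camera("top"); print(t,line(im,M))
o=ctrl.get_obs(); print(o["time_s"],o["ee_pos"],o["force"])
c=im[140:210,225:315]
cv2.imwrite("pics/arm2.png",cv2.resize(c[:,:,::-1],None,fx=8,fy=8,interpolation=cv2.INTER_CUBIC))
```

```text
15.7 (np.float64(-0.19029748902463048), np.float32(55.15047))
15.75 (np.float64(-0.1907407721087648), np.float32(55.537292))
15.8 (np.float64(-0.19079393506301462), np.float32(55.538845))
15.85 [ 0.48115805 -0.01582837  0.07958647] [-0.1099936   0.04498502  3.77469223]
```

View pics/arm2.png

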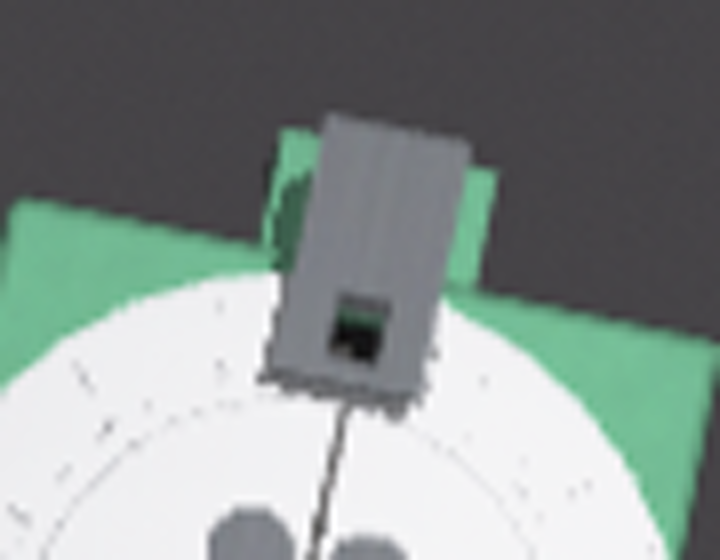

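The wheel stands still with its line at -0.191 rad, about 1.4 mm short of centred. The slot at (358,335) shows the dark hole under it, which is within the fit. I'll lift off and go to the pin.

Emit:
{"fn": "jog_arm", "kwargs": {"motion": [[0,0,-0.002,0,0,0,-1],[0,0,-0.004,0,0,0,-1],[0,0,-0.03,0,0,0,-1],[0,0,-0.045,0,0,0,-1],[0,0,-0.035,0,0,0,-1]]}}

```text
time_s: 16.35
ee_pos: [0.4808, -0.0158, 0.1976]
eef_rot: [-3.142, 0.0, -3.141]
force: [0.1, -0.1, -0.9]
grip_width: 0.0006
grip_force: 0.0
```

Emit:
{"fn": "jog_arm", "kwargs": {"motion": [[-0.0005,0.045,0,0,0,0,1],[-0.0005,0.045,0,0,0,0,1],[-0.0005,0.045,0,0,0,0,1],[-0.0005,0.045,0,0,0,0,1],[-0.0005,0.045,0,0,0,0,1]]}}

```text
time_s: 16.85
ee_pos: [0.4829, 0.2109, 0.1956]
eef_rot: [-3.141, -0.0, -3.141]
force: [1.0, -0.6, 0.3]
grip_width: 0.0371
grip_force: 0.0
```

Emit:
{"fn": "jog_arm", "kwargs": {"motion": [[-0.0005,0.045,0.01,0,0,0,1],[0,0.045,0.01,0,0,0,1],[0,0.01,0.01,0,0,0,1],[0,0,0.01,0,0,0,1],[0,0,0,0,0,0,1]]}}

```text
time_s: 17.35
ee_pos: [0.4834, 0.3079, 0.1539]
eef_rot: [-3.14, -0.002, 3.142]
force: [0.8, -0.3, 0.5]
grip_width: 0.0768
grip_force: 0.0
```

Run:
```python
from h import *
o=ctrl.get_obs(); print(o["time_s"],o["ee_pos"],o["eef_rot"],o["force"],o["grip_width"])
im=ctrl.camera("top"); print(line(im,model("top")),angle(im,model("top")))
M=model("wrist"); c=snap("wrist","w2"); 
print(proj(M,[[.484,.309,.093],[.484,.309,.055]]), -M[2].T@M[3])
```

```text
17.35 [0.48341707 0.30791432 0.15392626] [-3.14003128e+00 -2.40630753e-03  3.14154193e+00] [ 0.76781268 -0.33765369  0.47816904] 0.07675624265748343
(np.float64(-0.194284438331737), np.float32(52.929512)) (np.float64(-0.1925171469686049), np.float32(106.20804), np.float32(14.381561))
[[253.17533946 205.033871  ]
 [253.03684934 192.87577016]] [0.40349669 0.30813301 0.33528528]
```

View pics/w2.png

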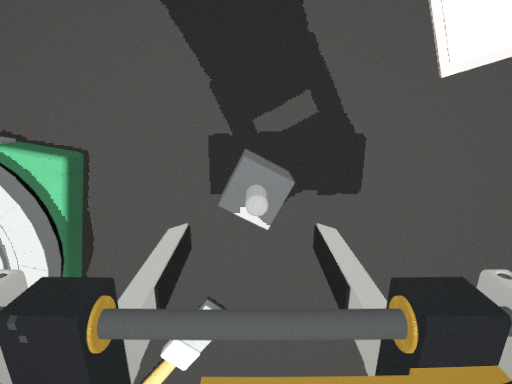

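The pin head top is at about (257,204), against (253,205) predicted. I'll back-project it.

Run:
```python
from h import *
M=model("wrist"); g=cv2.imread("pics/w2.png",0); c=g[180:222,238:276]
print(back(M,[[257,204]],.093), c[::3,::3])
t=cv2.imread("pics/top0.png",0)[233:260,105:135]; print(t[::2,::2])
```

```text
[[0.48373602 0.31241772 0.093     ]] [[130 126 126 127 124 129 126 125 128 129 125 129 129]
 [127 125 126 124 122 126 123 125 127 125 127 126 127]
 [124 126 127 124 152 168 168 171 135 126 127 124 126]
 [126 124 124 151 168 168 174 171 169 137 126 124 126]
 [125 124 122 160 164 171 170 172 171 154 127 122 123]
 [126 127 126 163 166 177 194 189 172 165 126 124 124]
 [127 122 124 165 192 200 201 200 198 174 127 126 124]
 [126 127 127 191 200 200 202 207 203 191 124 124 130]
 [127 129 128 192 200 202 205 201 203 195 137 123 126]
 [126 236 235 194 200 205 201 202 200 201 135 124 125]
 [126 244 242 192 200 204 204 202 202 191 125 125 125]
 [233 243 242 241 189 202 204 199 192 130 123 126 124]
 [118 238 242 241 242 237 215 137 126 125 126 128 122]
 [ 80  79 118 237 241 241 241 240 125 124 123 126  88]]
[[ 67  68  67  67  67  68 112 189 190 182 148  89  88  83  68]
 [ 67  68  68  67  68  69 186 190 190 189 191 178 108  89  87]
 [ 67  67  68  68  68 139 190 189 189 189 190 191 191 172 108]
 [ 67  68  67  67  88 188 189 190 188 189 191 192 191 191 193]
 [ 67  67  68  67 173 188 189 179 178 177 191 191 191 191 193]
 [ 67  67  68 110 186 209 245 243 182 139 142 190 191 192 193]
 [ 68  67  67 184 188 249 251 251 241 141 138 161 190 192 193]
 [ 67  68 159 188 187 250 251 251 238 137 134 171 192 192 193]
 [ 67  88 185 187 187 217 246 233 160 127 151 191 191 193 193]
 [ 68  85 161 188 187 187 191 179 171 188 189 191 192 192 158]
 [ 67  67  67  98 182 188 188 189 189 189 189 191 192 192  87]
 [ 67  68  67  67  67 125 186 188 189 188 189 191 192 134  85]
 [ 69  67  67  66  67  68  76 144 188 189 189 191 192  86  85]
 [ 67  68  67  67  68  68  68  68  99 164 189 190  99  85  85]]
```

Emit:
{"fn": "jog_arm", "kwargs": {"motion": [[0,0.003,0.03,0,0,0,1],[0,0,0.03,0,0,0,1],[0,0,0.02,0,0,0,1],[0,0,0.01,0,0,0,1],[0,0,0.004,0,0,0,1]]}}

```text
time_s: 17.95
ee_pos: [0.4843, 0.3114, 0.0615]
eef_rot: [-3.141, -0.0, 3.141]
force: [0.7, 0.7, 0.2]
grip_width: 0.0941
grip_force: 0.0
```

Emit:
{"fn": "jog_arm", "kwargs": {"motion": [[0,0,0,0,0,0,-1],[0,0,0,0,0,0,-1],[0,0,0,0,0,0,-1],[0,0,0,0,0,0,-1],[0,0,0,0,0,0,-1]], "squeeze": 20}}

```text
time_s: 18.45
ee_pos: [0.484, 0.3122, 0.0618]
eef_rot: [3.141, 0.0, -3.141]
force: [-0.8, 0.4, 0.6]
grip_width: 0.0573
grip_force: 0.0
```

Emit:
{"fn": "jog_arm", "kwargs": {"motion": [[0,0,0,0,0,0,-1],[0,0,0,0,0,0,-1],[0,0,0,0,0,0,-1],[0,0,0,0,0,0,-1],[0,0,0,0,0,0,-1]]}}

```text
time_s: 18.95
ee_pos: [0.484, 0.3121, 0.0615]
eef_rot: [-3.142, -0.0, -3.141]
force: [-0.3, -0.2, -0.2]
grip_width: 0.0195
grip_force: 20.0
```

Emit:
{"fn": "jog_arm", "kwargs": {"motion": [[0,0,-0.01,0,0,0,-1],[0,0,-0.03,0,0,0,-1],[0,0,-0.04,0,0,0,-1],[0,0,-0.03,0,0,0,-1],[0,0,-0.005,0,0,0,-1]]}}

```text
time_s: 19.45
ee_pos: [0.4851, 0.3128, 0.1809]
eef_rot: [3.139, 0.005, -3.141]
force: [1.0, 0.6, -0.6]
grip_width: 0.0197
grip_force: 20.0
```

Emit:
{"fn": "jog_arm", "kwargs": {"motion": [[-0.01,-0.022,0,0,0,0,-1],[-0.0175,-0.038,0,0,0,0,-1],[-0.0175,-0.038,0,0,0,0,-1],[-0.0175,-0.038,0,0,0,0,-1],[-0.0175,-0.038,0,0,0,0,-1]]}}

```text
time_s: 19.95
ee_pos: [0.5641, 0.1365, 0.1757]
eef_rot: [-3.141, -0.001, -3.141]
force: [0.7, 1.2, -1.6]
grip_width: 0.0194
grip_force: 20.0
```

Emit:
{"fn": "jog_arm", "kwargs": {"motion": [[-0.0175,-0.038,0,0,0,0,-1],[-0.0175,-0.038,0,0,0,0,-1],[-0.0175,-0.038,0,0,0,0,-1],[-0.0175,-0.038,0,0,0,0,-1],[-0.0095,-0.0205,0,0,0,0,-1]]}}

```text
time_s: 20.45
ee_pos: [0.6439, -0.0373, 0.1752]
eef_rot: [-3.141, -0.001, 3.14]
force: [-0.3, 0.4, -0.6]
grip_width: 0.0192
grip_force: 20.0
```

Run:
```python
from h import *
for i in range(2): ctrl.camera("top")
o=ctrl.get_obs(); print(o["time_s"],o["ee_pos"],o["eef_rot"],o["force"],o["grip_width"],o["grip_force"])
M=model("wrist"); c=snap("wrist","w3"); e=np.array(o["ee_pos"])
s=np.array([.6434,-.0346,.099]); print("slot",proj(M,[s]),"tip",proj(M,[e+[0,0,-.0515],e+[0,0,-.0065]]))
big=cv2.resize(c[100:300,130:397,::-1],None,fx=3,fy=3,interpolation=cv2.INTER_CUBIC)
cv2.imwrite("pics/w3c.png",big)
a=ctrl.camera("scene"); print(line(a,model("scene")))
```

```text
20.55 [ 0.64369977 -0.03711586  0.17495028] [-3.14147433e+00 -1.84725146e-03  3.13860373e+00] [ 0.05340946  0.40805107 -1.50013484] 0.01960123851551676 19.998871931093163
slot [[254.4463469  199.79709705]] tip [[251.66082611 208.94252263]
 [251.62314215 230.52912674]]
(np.float64(-0.17216677808539976), np.float32(21.769382))
```

View pics/w3c.png

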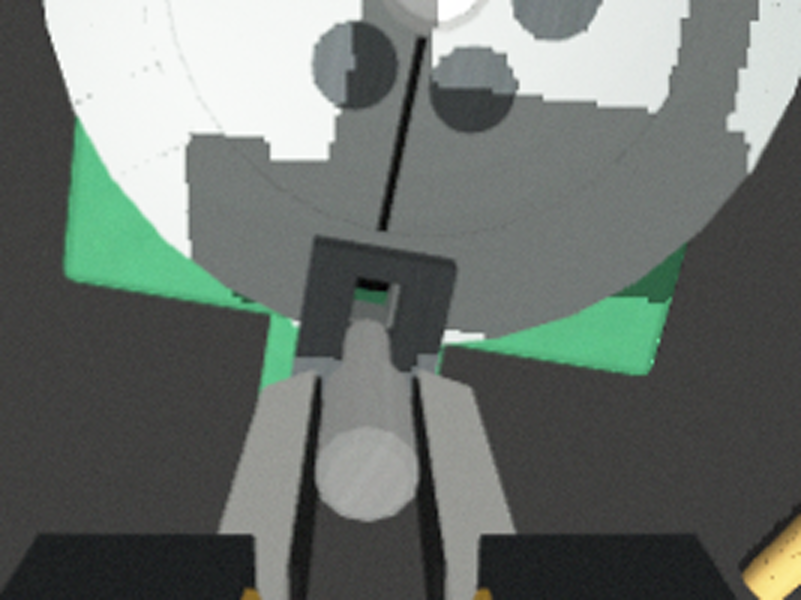

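The slot centre is at about (378,304) in the crop, full (256,201). The pin tip is at (367,325). So the tip needs about +3.4 mm in y and +0.5 mm in x.

Emit:
{"fn": "jog_arm", "kwargs": {"motion": [[-0.0005,0.0034,0.005,0,0,0,-1],[0,0,0.01,0,0,0,-1],[0,0,0.004,0,0,0,-1],[0,0,0,0,0,0,-1]]}}

```text
time_s: 21.05
ee_pos: [0.6435, -0.0304, 0.1563]
eef_rot: [3.141, -0.002, -3.141]
force: [0.1, -0.1, -1.1]
grip_width: 0.0195
grip_force: 20.0
```

Run:
```python
from h import *
o=ctrl.get_obs(); print(o["time_s"],o["ee_pos"],o["force"],o["grip_force"])
M=model("wrist"); c=snap("wrist","w4"); e=np.array(o["ee_pos"])
print("slot",(proj(M,[[.6448,-.0332,.099],[.6434,-.0346,.099]])-[180,150])*5,"tip",(proj(M,[e+[0,0,-.0515]])-[180,150])*5)
cv2.imwrite("pics/w4c.png",cv2.resize(c[150:270,180:340,::-1],None,fx=5,fy=5,interpolation=cv2.INTER_CUBIC))
```

```text
21.05 [ 0.64354522 -0.03039663  0.15633918] [ 0.11143928 -0.06916259 -1.11754334] 19.99907862171085
slot [[341.75027057 290.49211399]
 [333.46652465 282.66850439]] tip [[358.25498467 294.77909474]]
```

View pics/w4c.png

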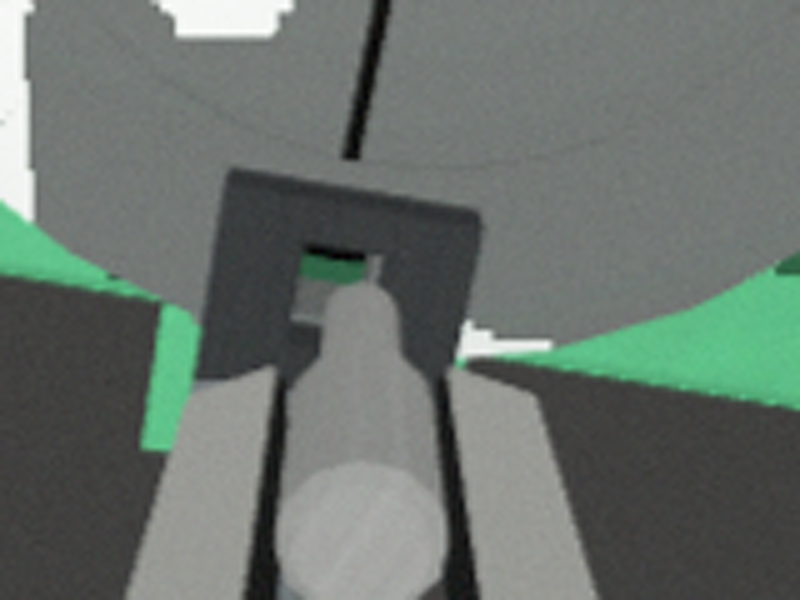

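The tip at (361,295) stands right of the slot centre at (337,290), because the arm had still been settling. I'll move -4 mm in y and +1 mm in x.

Emit:
{"fn": "jog_arm", "kwargs": {"motion": [[-0.001,-0.004,0,0,0,0,-1],[0,0,0,0,0,0,-1],[0,0,0,0,0,0,-1]]}}

```text
time_s: 21.4
ee_pos: [0.6451, -0.0352, 0.1577]
eef_rot: [-3.142, 0.0, 3.141]
force: [0.4, 0.5, -1.0]
grip_width: 0.0196
grip_force: 20.0
```

Run:
```python
from h import *
o=ctrl.get_obs(); print(o["time_s"],o["ee_pos"],o["force"],o["grip_force"])
M=model("wrist"); c=snap("wrist","w5"); e=np.array(o["ee_pos"])
print("slot",(proj(M,[[.6447,-.0339,.099]])-[180,150])*5,"tip",(proj(M,[e+[0,0,-.0515]])-[180,150])*5)
cv2.imwrite("pics/w5c.png",cv2.resize(c[150:270,180:340,::-1],None,fx=5,fy=5,interpolation=cv2.INTER_CUBIC))
```

```text
21.4 [ 0.64514374 -0.03519629  0.15768927] [ 0.36296864  0.4814407  -0.97148111] 19.99893818189321
slot [[365.91021632 277.82118141]] tip [[358.27795189 294.19480017]]
```

View pics/w5c.png

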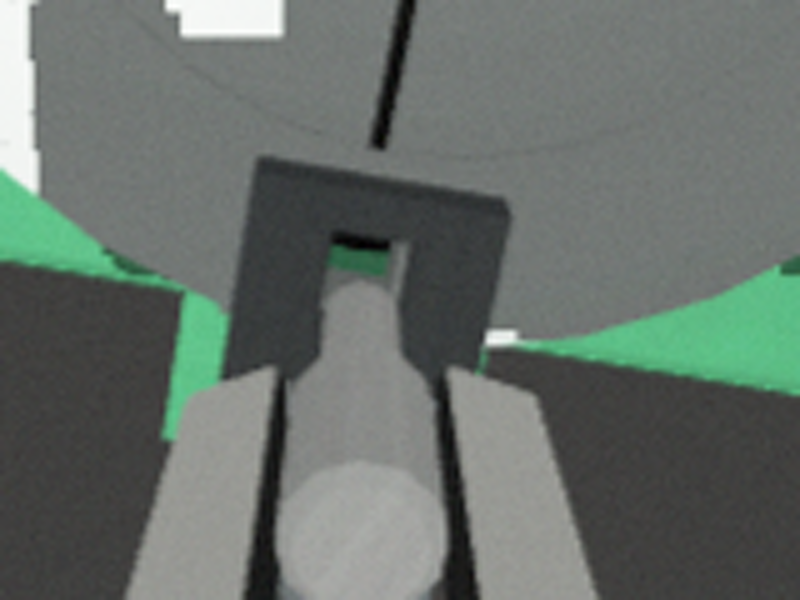

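The tip is now at about (361,293) and the slot centre at about (365,277). The offset in rows is height parallax, and about 0.7 mm remains in y. I'll correct that and go down gently.

Emit:
{"fn": "jog_arm", "kwargs": {"motion": [[0,0.0007,0.003,0,0,0,-1],[0,0,0.004,0,0,0,-1],[0,0,0.004,0,0,0,-1],[0,0,0.003,0,0,0,-1],[0,0,0,0,0,0,-1]]}}

```text
time_s: 21.95
ee_pos: [0.6448, -0.0342, 0.1428]
eef_rot: [3.141, -0.001, -3.141]
force: [0.2, -0.3, -1.5]
grip_width: 0.0193
grip_force: 20.0
```

Emit:
{"fn": "jog_arm", "kwargs": {"motion": [[0,0,0.003,0,0,0,-1],[0,0,0.003,0,0,0,-1],[0,0,0.003,0,0,0,-1],[0,0,0,0,0,0,-1]]}}

```text
time_s: 22.35
ee_pos: [0.6448, -0.0343, 0.1339]
eef_rot: [3.141, -0.001, -3.141]
force: [0.3, -0.0, -1.1]
grip_width: 0.0198
grip_force: 20.0
```

Shaft is in the slot with no contact force (tip 82 mm, wheel top 75 mm). Continue in small steps.

Emit:
{"fn": "jog_arm", "kwargs": {"motion": [[0,0,0.003,0,0,0,-1],[0,0,0.003,0,0,0,-1],[0,0,0.003,0,0,0,-1],[0,0,0,0,0,0,-1]]}}

```text
time_s: 22.75
ee_pos: [0.6448, -0.0343, 0.1249]
eef_rot: [3.142, -0.001, -3.141]
force: [-0.0, 1.3, -1.6]
grip_width: 0.0196
grip_force: 20.0
```

```bash
python3 -c "
from station import ctrl
o=ctrl.get_obs();print(o['ee_pos'],o['force'],o['moment'])"
```

```text
[ 0.64482916 -0.03426398  0.12485493] [-0.04259634  1.34197446 -1.60269842] [ 0.05497344  0.03035567 -0.00867284]
```

Emit:
{"fn": "jog_arm", "kwargs": {"motion": [[0,0,0.003,0,0,0,-1],[0,0,0.003,0,0,0,-1],[0,0,0,0,0,0,-1]]}}

```text
time_s: 23.05
ee_pos: [0.6448, -0.0342, 0.1189]
eef_rot: [3.142, -0.001, -3.141]
force: [-0.5, 0.8, -1.4]
grip_width: 0.0194
grip_force: 20.0
```

Emit:
{"fn": "jog_arm", "kwargs": {"motion": [[0,0,0.003,0,0,0,-1],[0,0,0.002,0,0,0,-1],[0,0,0,0,0,0,-1]]}}

```text
time_s: 23.35
ee_pos: [0.6449, -0.0342, 0.1141]
eef_rot: [3.142, -0.001, -3.141]
force: [0.1, -0.3, -1.0]
grip_width: 0.0194
grip_force: 20.0
```

Tip is 12 mm inside the hole, no resistance. About 8.6 mm to go.

Emit:
{"fn": "jog_arm", "kwargs": {"motion": [[0,0,0.003,0,0,0,-1],[0,0,0.003,0,0,0,-1],[0,0,0.001,0,0,0,-1],[0,0,0,0,0,0,-1]]}}

```text
time_s: 23.75
ee_pos: [0.6449, -0.0343, 0.1072]
eef_rot: [3.142, -0.0, -3.141]
force: [0.4, 0.4, -0.8]
grip_width: 0.0193
grip_force: 20.0
```

Emit:
{"fn": "jog_arm", "kwargs": {"motion": [[0,0,0.001,0,0,0,-1],[0,0,0.0005,0,0,0,-1],[0,0,0,0,0,0,-1]]}}

```text
time_s: 24.05
ee_pos: [0.645, -0.0343, 0.1059]
eef_rot: [-3.142, -0.0, -3.141]
force: [0.2, 0.5, -1.4]
grip_width: 0.0194
grip_force: 20.0
```

Press on in half-millimetre steps until contact.

Emit:
{"fn": "jog_arm", "kwargs": {"motion": [[0,0,0.0005,0,0,0,-1],[0,0,0,0,0,0,-1]]}}

```text
time_s: 24.25
ee_pos: [0.6451, -0.0343, 0.1055]
eef_rot: [-3.142, 0.0, -3.141]
force: [0.1, -0.6, -0.3]
grip_width: 0.0194
grip_force: 20.0
```

Emit:
{"fn": "jog_arm", "kwargs": {"motion": [[0,0,0.0005,0,0,0,-1],[0,0,0,0,0,0,-1]]}}

```text
time_s: 24.45
ee_pos: [0.6452, -0.0343, 0.1054]
eef_rot: [-3.142, 0.001, -3.141]
force: [-1.6, 0.5, 4.9]
grip_width: 0.0195
grip_force: 20.0
```

Emit:
{"fn": "jog_arm", "kwargs": {"motion": [[0,0,-0.0005,0,0,0,0.2],[0,0,0,0,0,0,0.2],[0,0,0,0,0,0,0.2],[0,0,0,0,0,0,0.2],[0,0,0,0,0,0,0.2]]}}

```text
time_s: 24.95
ee_pos: [0.645, -0.0343, 0.1054]
eef_rot: [3.142, -0.0, -3.141]
force: [-0.4, 0.2, 0.3]
grip_width: 0.0549
grip_force: 0.0
```

Emit:
{"fn": "jog_arm", "kwargs": {"motion": [[0,0,-0.01,0,0,0,0.2],[0,0,-0.03,0,0,0,0.2],[0,0,-0.04,0,0,0,0.2],[0,0,-0.03,0,0,0,0.2],[0.03,0,0,0,0,0,0.2]]}}

```text
time_s: 25.45
ee_pos: [0.6177, -0.0345, 0.2207]
eef_rot: [-3.141, 0.008, -3.141]
force: [0.1, -0.1, 0.1]
grip_width: 0.0564
grip_force: 0.0
```

Emit:
{"fn": "jog_arm", "kwargs": {"motion": [[0.045,0,0,0,0,0,0.2],[0.045,0,0,0,0,0,0.2],[0.02,0,0,0,0,0,0.2],[0,0,0,0,0,0,0.2],[0,0,0,0,0,0,0.2]]}}

```text
time_s: 25.95
ee_pos: [0.5055, -0.0344, 0.2165]
eef_rot: [-3.141, 0.002, -3.142]
force: [0.2, 0.1, 0.2]
grip_width: 0.0561
grip_force: 0.0
```

Run:
```python
from h import *
o=ctrl.get_obs(); print(o["time_s"],o["ee_pos"],o["force"],o["grip_width"])
a=ctrl.camera("top"); b=ctrl.camera("scene"); 
print(line(a,model("top")))
A=cv2.resize(a[130:230,210:330],(480,400),interpolation=cv2.INTER_CUBIC); u=proj(model("scene"),[[.645,-.034,.1]])[0].astype(int)
B=cv2.resize(b[u[1]-35:u[1]+45,u[0]-20:u[0]+44],(320,400),interpolation=cv2.INTER_CUBIC)
cv2.imwrite("pics/fin.png",np.hstack([A,B])[:,:,::-1])
```

```text
25.95 [ 0.50550766 -0.03435353  0.21651412] [0.19310535 0.0939531  0.15980027] 0.056133791037873394
(np.float64(-0.1946545627846787), np.float32(52.891293))
```

View pics/fin.png

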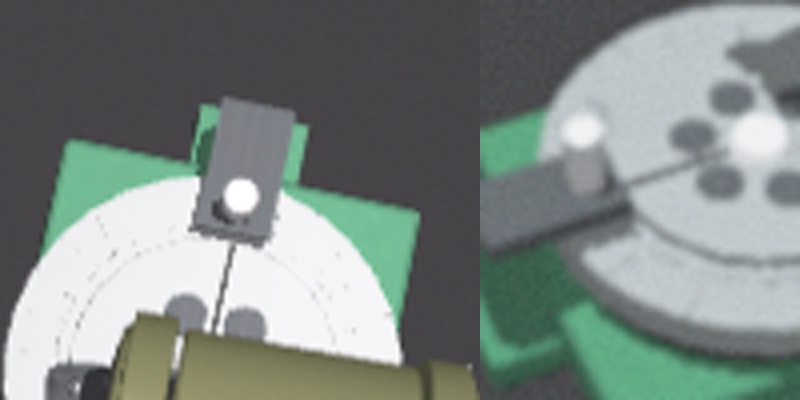

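The pin stands upright with its head on the guide arm, at (240,197) in the top crop and (583,160) in the scene crop. The wheel has not moved (line at -0.195 rad), and the arm is clear.

```bash
python3 -c "
from station import ctrl
print(ctrl.hand_in())"
```

```text
the job is handed in; nothing more can be done
None
```

I slowed the wheel by light touch until it came to rest with its hole under the slot, about 1.5 mm off centre, then seated the pin with its head on the guide arm, let go and handed the job in at about 26 s; contact forces I read stayed under 5 N, and I kept the arm clear of the jar, beaker and brush.

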